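# Take the LED light off its locking hook and dock it

### The job

Take the black LED light with the white face off its locking hook: press that hook's red sprung keeper down flush, gently, and keep it down while you draw the light's hanging tab out over it, never tugging the tab against the keeper. Then stand the light upright in the grey charging dock, lowered gently and fully home on the dock's floor, and let go. Leave the blue power pack hanging on its own hook with its keeper alone, and do not disturb anything else on the bench.

Things in the scene. Friction and masses are not known exactly. Their poses are not given: they have to be found in the camera images.
- rail: Post on a steel foot fixed on the bench, carrying a 25 mm aluminium boom, 235 mm high, with two locking hooks 180 mm apart. Origin: on the bench below the midpoint between the two seat points. The hooks point along its -x; the boom runs along y, 67 mm behind (+x) them, from the post at y = +260 to y = -160 mm. Nothing but keepers, noses and the post's head (+10 mm) is higher than the bars.
- seat_left (a point): Point on the left (+y) hook where a hanging tab bears: middle of the top of its level steel bar (14 wide, 12 mm deep), 235 mm above the bench. From here the bar runs 78 mm to -x; its last 8 mm is a nose 4 mm higher than the bar: a tab must be lifted 5 to 9 mm to pass over it. Axes as rail.
- seat_right (a point): The same point on the right (-y) hook, near the boom's free end. Axes as rail. The boom gives when pushed down and comes back: by about 7 mm per 10 N at the right hook, 2 mm per 10 N at the left; with the light taken off it rises by up to 3 mm. Clamps fill the space from 49 mm behind (+x) each seat point.
- keeper_left (a joint): Red sprung tongue of the left hook, 54 long, 12 wide, 3 mm thick, along the bar's top; hinge 62 mm in front (rail -x) of the seat point, free end 8 to 10 mm in front of it. 0 rad = sprung up, free end about 15 mm above the bar; 0.28 = flush, its top level with the bar. At its free end about 4 N starts it and 10 N holds it flush, then solid bar. Springs up when let go.
- keeper_right (a joint): Red sprung tongue of the right hook, 54 long, 12 wide, 3 mm thick, along the bar's top; hinge 62 mm in front (rail -x) of the seat point, free end 8 to 10 mm in front of it. 0 rad = sprung up, free end about 15 mm above the bar; 0.28 = flush, its top level with the bar. At its free end about 4 N starts it and 10 N holds it flush, then solid bar. Springs up when let go.
- light: Black LED light 110 wide (y), 30 thick (x), 110 high, white face to -x, 0.27 to 0.47 kg, on either hook. On its top, centred, a flat upright aluminium tab 50 wide, 8 thick (x), up to 165 mm above the underside, with a window 24 wide from 120 to 141 mm for the hook: the solid web above it is 24 high. Hung, it can rise 9 mm on the bar. Origin: centre of the underside.
- light_eye (a point): Middle of the upper edge of the window in the light's tab (lower edge of the web), 141 mm above the underside; hung, it bears on the seat point. With the web gripped across its 8 mm and the fingertips down at this level, the finger in front (rail -x) comes down on the keeper's free end and holds it flush, so the light can be drawn out to -x.
- pack: Blue power pack, 95 x 45 x 110 mm, with the same tab in dark steel, on the other hook; stays there. Origin: centre of the underside.
- dock: Grey charging dock fixed on the bench, 140 wide (y), 75 deep (x). Open pocket for the light's foot: 116 (y) by 35 (x), 35 mm deep, walls to 47 mm above the bench and a flared mouth up to 58 mm. The light's width goes along the dock's y, its face to either side. Origin: on the bench under the pocket's centre.
- dock_floor (a point): Centre of the dock's pocket floor, 12 mm above the bench. Axes as dock.
- bottle: White bottle, blue cap, 170 mm high; leave alone. Origin: centre of the underside.
- paperbox: Yellow paper box 190 x 140 x 35 mm; leave alone. Origin: centre of the underside.
- filmcan_a: Film can, grey lid, 34 mm wide, 52 mm high; leave alone. Origin: centre of the underside.
- filmcan_b: Film can, yellow lid, 34 mm wide, 52 mm high; leave alone. Origin: centre of the underside.
- lens: Black camera lens 76 mm wide, 75 mm high; leave alone. Origin: centre of the underside.
- battery: Battery 70 x 40 x 22 mm; leave alone. Origin: centre of the underside.
- mug: Blue mug 80 mm wide, 95 mm high; leave alone. Origin: centre of the underside.

How it is judged:
On the way, in this order (a step that is already met when the one before it is completed fails the run):
1. the keeper of the light's hook is pressed down flush while the light still hangs there (((distance between light_eye and seat_left below 0.025 m and value of joint keeper_left above 0.252 rad) or (distance between light_eye and seat_right below 0.025 m and value of joint keeper_right above 0.252 rad))), for 0.2 s.
2. the light is off the hook, more than 100 mm from both hanging points, and both keepers have sprung up again (distance between light_eye and seat_left above 0.1 m and distance between light_eye and seat_right above 0.1 m and value of joint each of keeper_left, keeper_right below 0.05 rad), for 0.1 s.
At the end, for the whole second after the job is handed in: The light stands in the dock's pocket: its underside within 4 mm of the pocket floor, its centre within 7 mm of the pocket's centre, upright within 0.1 rad, at rest and released; the blue pack hangs where it was within 12 mm; both keepers are up (below 0.05 rad) (z of light in the frame of dock_floor between -0.004 and 0.004 m and horizontal distance between light and dock_floor below 0.007 m and angle between light's own z axis and vertical below 0.1 rad and linear speed of light below 0.02 m/s and angular speed of light below 0.1 rad/s and distance of pack from where it was at the start of the episode below 0.012 m and value of joint each of keeper_left, keeper_right below 0.05 rad); the robot touches nothing.
It fails at once if the fingers push on a hook, its keeper or the boom with more than 22 N (contact force between the fingers and rail above 22 N).
It fails at once if the light is tugged against its hook or keeper with more than 18 N (contact force between light and rail above 18 N).
It fails at once if the light is pressed or dropped into the dock with more than 25 N (contact force between light and dock above 25 N).
It fails at once if the blue pack is disturbed (moved more than 25 mm) or its keeper pressed (distance of pack from where it was at the start of the episode above 0.025 m or (horizontal distance between pack and seat_left below 0.04 m and value of joint keeper_left above 0.1 rad) or (horizontal distance between pack and seat_right below 0.04 m and value of joint keeper_right above 0.1 rad)).
It fails at once if something else on the bench is moved more than 20 mm (distance of any of bottle, paperbox, filmcan_a, filmcan_b, lens, battery, mug from where it was at the start of the episode above 0.02 m).
It also fails if it takes over 72 s, if anything falls off the work surface, if the arm or the gripper's body presses on something with over 40 N, if the wrist force passes 120 N, or if a joint passes its speed limit or range.

### The arm

A 6-joint arm with a two-finger parallel gripper is mounted at the origin on the work surface. World frame = base frame: x ahead of the robot, y to its left, z up, the work surface at z = 0. Lengths are in m, angles in rad, forces in N, time in s.
With the tool pointing down it reaches from about 0.3 to 0.825 m from the base axis. Payload 5.4 kg.
Tool frame: the origin (TCP) lies at the very end of the fingers, on their centre line; the grasp point (between the pads) lies 19 mm behind it; z points along the fingers, x is the direction in which the jaws open and shut, and the axes are right-handed (so a half turn about z gives the same grasp; the last joint's range is limited). The gripper opens to 92 mm and grips with 3 to 60 N. Pads are 20 mm wide; open, the fingers measure 128 mm over their backs; the gripper's body (75 mm by 189 mm) begins 69 mm behind the grasp point.
Start: joints at [-1.544, 0.158, 1.597, -0, 1.386, -0.21], TCP at [0.135, -0.559, 0.215] pointing down, gripper open.
Joint ranges: [-2.91, 2.91], [-0.94, 2.29], [0.18, 2.7], [-1.29, 4.43], [0.17, 2.64], [-3, 3]. Speed limits (rad/s): [2.57, 2.57, 3.14, 3.14, 3.14, 3.14].

### API

Orientations are given as a rotation vector (axis times angle).
In Python, from workcell import bot gives the robot as it stands. Calls block until the motion is done:
- bot.goto(position, orientation): joint-space move of the TCP to a pose.
- bot.line_to(position, rot=None, max_speed=0.15): straight line of the TCP; rot=None keeps the orientation; max_speed is the mean speed in m/s.
- bot.set_joints(angles): joint-space move.
- bot.set_gripper(opening, newtons=None): opening from 0.0 (shut) to 1.0 (fully open); newtons is the grip in N (None keeps the last); returns when the fingers have stopped.
- bot.hold(seconds).
- bot.inverse_kinematics(position, orientation): joint angles nearest the present ones, or None.
- bot.read_camera(name): name is "scene" or "side" or "wrist"; returns a dict with "pixels" (400x640x3 uint8, blue, green, red), "fx", "fy", "cx", "cy" (pixels), "k1" (the pictures are not rectified: a ray, as slopes to the right and down, at radius r is drawn at 1 + k1 r^2 times it, then the intrinsics apply), "R" (3x3) and "t" (3): a world point X has camera coordinates R X + t. Camera axes: x right, y down, z forward; pixel columns grow to the right and rows downward; lengths in m; the calibration is good to about 2 mm. A picture is of the moment at which its call begins. There is no depth.
A pose or a line that the arm cannot do raises bot.MotionError and nothing moves.
- bot.job_done(): hands the job in, once; it reports no verdict.
Readings, each from a call of its own:
- bot.current_clock(): time.
- bot.current_joints(): joint angles.
- bot.current_joint_vel(): joint speeds.
- bot.current_effort(): joint torques, N m.
- bot.current_ee_pos(): TCP position.
- bot.current_tool_rot(): TCP orientation.
- bot.current_contact_force(): force on the tool from outside, world axes, zero at the start.
- bot.current_ft_torque(): the same for the moment, N m.
- bot.current_opening(): opening from 0.0 (shut) to 1.0 (fully open).
Only numpy, scipy, OpenCV 4.12 (cv2) and the standard library are available. Lean on these libraries where they do the work, as an engineer would, in place of code of your own. Each camera call takes 0.05 s, during which the arm holds its last target.

## Working session

There is one attempt and no reset: what is moved stays moved. The work goes in short steps, each a Python script; the robot and the scene stay as the last script left them, time stands still between calls to the robot, and variables do not carry over. Pictures are saved under pics/ and viewed, and the job is handed in when it is done.

```bash
ls; mkdir -p pics; python3 - <<'E'
from workcell import bot
import cv2
for n in ["scene","side","wrist"]:
    c=bot.read_camera(n)
    cv2.imwrite(f"pics/{n}0.png",c["pixels"])
    print(n,c["fx"],c["fy"],c["cx"],c["cy"],c["k1"]);print(c["R"],c["t"], -c["R"].T@c["t"])
print(bot.current_clock(),bot.current_tool_rot(),bot.current_opening())
E
```

```text
pics
scene 389.40305324607255 389.40305324607255 315.3941608005076 198.6496647374268 -0.09055422630080395
[[ 0.79832954  0.60215205  0.00910272]
 [ 0.50275343 -0.65807414 -0.56051531]
 [-0.33152518  0.45205236 -0.82809403]] [-0.4169141  -0.19024282  1.55069535] [ 0.94257462 -0.57514368  1.1812826 ]
side 451.7637617089625 451.7637617089625 323.2137757096044 195.14975466389703 -0.01585941682970176
[[-7.25952018e-01 -6.87745325e-01 -1.89382166e-04]
 [-5.32183343e-01  5.61922397e-01 -6.33264644e-01]
 [ 4.35631216e-01 -4.59618960e-01 -7.73935304e-01]] [0.40021217 0.39716924 1.23742964] [-0.03716129  0.62081189  1.20927951]
wrist 284.47713864685295 284.47713864685295 318.56330751284224 195.86106267824033 -0.01687236594173643
[[ 0.23393997 -0.97224825 -0.00233232]
 [-0.9321993  -0.22498364  0.2835257 ]
 [-0.2761821  -0.06415381 -0.9589618 ]] [-0.57344853 -0.02981862  0.39274312] [ 0.21482425 -0.53904706  0.38374253]
0.15 [-2.46740483e+00  1.94282448e+00  1.51924981e-03] 1.000680259557117
```

View pics/scene0.png

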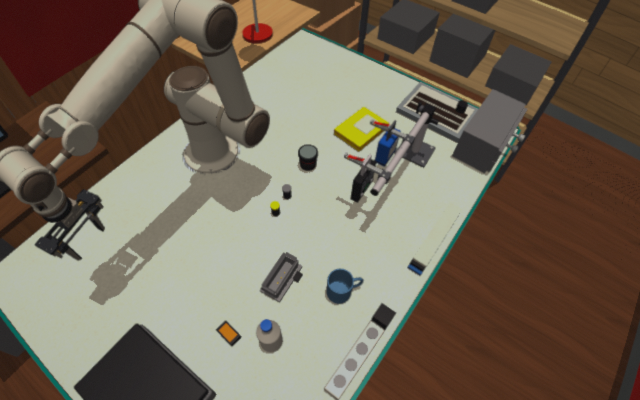

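View pics/side0.png

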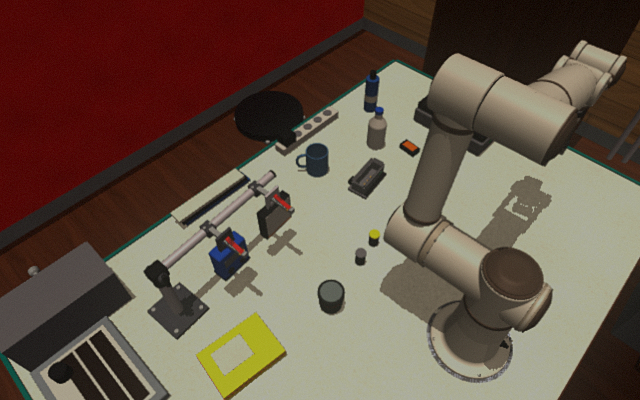

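View pics/wrist0.png

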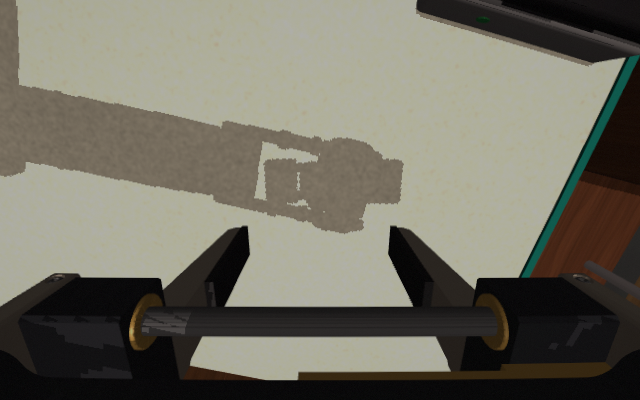

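The light (black) hangs on the right hook near the boom's free end (scene about 362,180; side about 275,215). The pack is on the left hook (scene 388,148), and the dock is at scene (282,276) and side (367,177). Next I'll zoom in on these.

```bash
cat > h.py <<'E'
import numpy as np, cv2
from workcell import bot
def ray(c,u,v):
    K=np.array([[c["fx"],0,c["cx"]],[0,c["fy"],c["cy"]],[0,0,1]])
    p=cv2.undistortPoints(np.array([[[u,v]]],float),K,np.array([c["k1"],0,0,0,0.]))[0,0]
    R=np.array(c["R"]);o=-R.T@np.array(c["t"]);d=R.T@np.array([p[0],p[1],1.]);return o,d/np.linalg.norm(d)
def plane(c,u,v,z):
    o,d=ray(c,u,v);return o+d*(z-o[2])/d[2]
def tri(c1,p1,c2,p2):
    o1,d1=ray(c1,*p1);o2,d2=ray(c2,*p2)
    s=np.linalg.lstsq(np.c_[d1,-d2],o2-o1,rcond=None)[0]
    a=o1+s[0]*d1;b=o2+s[1]*d2
    return (a+b)/2,np.linalg.norm(a-b)
def proj(c,X):
    K=np.array([[c["fx"],0,c["cx"]],[0,c["fy"],c["cy"]],[0,0,1]])
    R=np.array(c["R"]);return cv2.projectPoints(np.array(X,float).reshape(-1,3),cv2.Rodrigues(R)[0],np.array(c["t"],float),K,np.array([c["k1"],0,0,0,0.]))[0][:,0]
def red(c):
    h=cv2.cvtColor(c["pixels"],cv2.COLOR_BGR2HSV)
    return (((h[...,0]<8)|(h[...,0]>172))&(h[...,1]>130)&(h[...,2]>70)).astype(np.uint8)
E
python3 - <<'E'
from h import *
for n,(x,y,w,h) in dict(scene=(320,95,120,120),side=(200,160,110,120)).items():
    c=bot.read_camera(n);im=c["pixels"][y:y+h,x:x+w]
    cv2.imwrite(f"pics/{n}z.png",cv2.resize(im,None,fx=5,fy=5,interpolation=cv2.INTER_CUBIC))
    k,l,s,ce=cv2.connectedComponentsWithStats(red(c))
    for i in range(1,k):
        if s[i,4]>8 and x<ce[i][0]<x+w and y<ce[i][1]<y+h: print(n,s[i],ce[i],cv2.minAreaRect(np.argwhere(l==i)[:,::-1].astype(np.float32)))
for n,(x,y,w,h) in dict(scene=(250,240,70,70),side=(335,145,65,60)).items():
    c=bot.read_camera(n);im=c["pixels"][y:y+h,x:x+w]
    cv2.imwrite(f"pics/{n}d.png",cv2.resize(im,None,fx=8,fy=8,interpolation=cv2.INTER_CUBIC))
E
```

```text
scene [374 121  15   6  28] [380.67857143 123.67857143] ((380.96624755859375, 123.64604949951172), (14.316057205200195, 2.473454475402832), 12.994616508483887)
scene [348 155  16   6  38] [355.         157.76315789] ((355.3486633300781, 157.99191284179688), (15.218944549560547, 2.573251485824585), 17.10272979736328)
side [273 194  18  16  90] [281.54444444 201.22222222] ((281.64117431640625, 201.33529663085938), (20.06606674194336, 4.447074890136719), 40.601295471191406)
side [225 236  19  18 107] [233.94392523 244.42056075] ((234.00001525878906, 244.50001525878906), (22.075834274291992, 4.608423709869385), 41.987213134765625)
```

View pics/scenez.png

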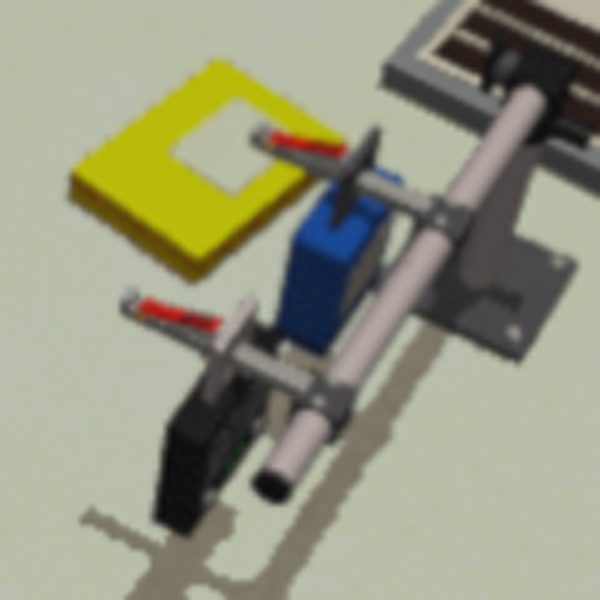

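View pics/sidez.png

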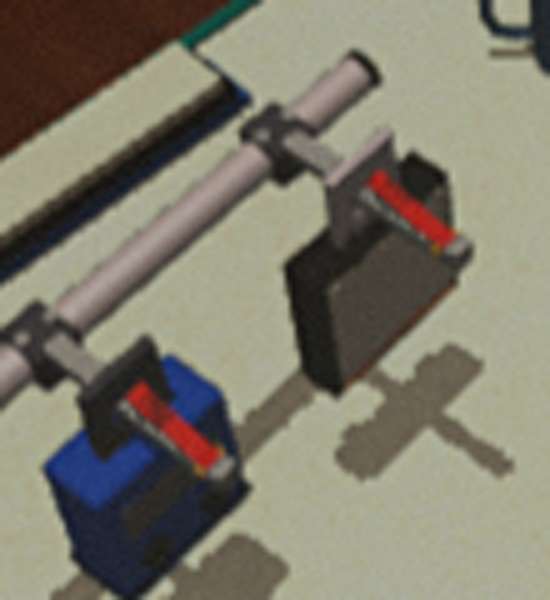

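View pics/scened.png

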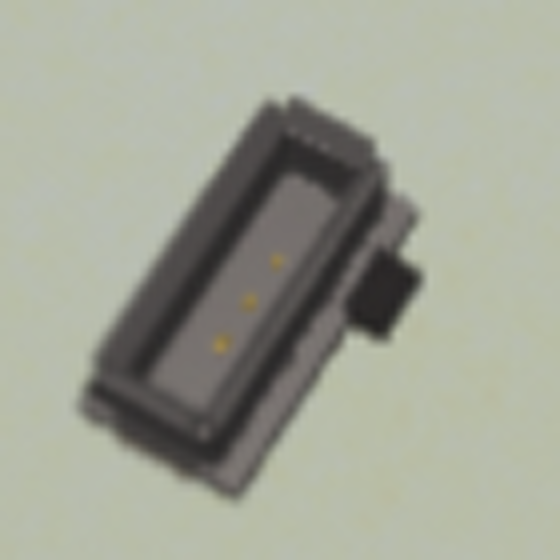

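View pics/sided.png

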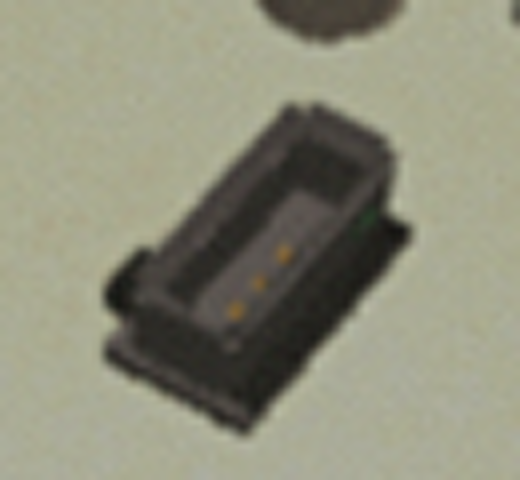

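```bash
python3 - <<'E'
from h import *
S=bot.read_camera("scene");D=bot.read_camera("side")
def sz(u,v): return (320+(u+.5)/5-.5,95+(v+.5)/5-.5)
def dz(u,v): return (200+(u+.5)/5-.5,160+(v+.5)/5-.5)
P={}
for n,a,b in [("R free",(220,324),(374,180)),("R hinge",(138,306),(447,243)),("L free",(345,150),(133,394)),("L hinge",(270,140),(211,462)),
  ("R nose",(128,298),(462,248)),("L nose",(260,132),(226,467)),("boom end",(272,487),(364,68)),("R tab top far corner",(250,300),(388,132)),("Ltab +y corner?",(376,130),(150,340)),("R root",(318,398),(278,135)),("L root",(437,215),(40,330))]:
    X,e=tri(S,sz(*a),D,dz(*b));P[n]=X;print(n,X.round(4),round(e,4))
v=(P["L free"]+P["L hinge"]-P["R free"]-P["R hinge"])/2;print("sep",np.linalg.norm(v),np.arctan2(-v[0],v[1]))
def sd(u,v): return (250+(u+.5)/8-.5,240+(v+.5)/8-.5)
def dd(u,v): return (335+(u+.5)/8-.5,145+(v+.5)/8-.5)
for a,b in [((250,301),(259,283)),((278,260),(284,253)),((221,344),(235,311))]:
    print(tri(S,sd(*a),D,dd(*b)),plane(S,*sd(*a),.012),plane(D,*dd(*b),.012))
# mask centroids
for c,(x,y,w,h) in ((S,(265,262,30,30)),(D,(355,168,25,22))):
    im=c["pixels"][y:y+h,x:x+w].astype(int); g=np.clip((im[...,2]-im[...,0])-25,0,None)
    yy,xx=np.mgrid[y:y+h,x:x+w]; print((g>0).sum(),(g*xx).sum()/g.sum(),(g*yy).sum()/g.sum())
    print(plane(c,(g*xx).sum()/g.sum(),(g*yy).sum()/g.sum(),.012))
E
```

```text
R free [0.5997 0.1434 0.2484] 0.0004
R hinge [0.5461 0.1373 0.2333] 0.0051
L free [0.5843 0.3233 0.2485] 0.002
L hinge [0.5329 0.3165 0.2319] 0.0041
R nose [0.5374 0.1361 0.2358] 0.0024
L nose [0.5241 0.3148 0.2353] 0.002
boom end [0.6847 0.0761 0.2213] 0.0007
R tab top far corner [0.6079 0.1371 0.2806] 0.0222
Ltab +y corner? [0.5952 0.312  0.2789] 0.0217
R root [0.6749 0.1477 0.2287] 0.005
L root [0.6596 0.3259 0.2335] 0.0065
sep 0.18011914637381768 0.07956228829807094
(array([ 0.57079662, -0.2460276 ,  0.0136515 ]), np.float64(0.0025193721986023175)) [ 0.5692723  -0.24633856  0.012     ] [ 0.57256437 -0.24636302  0.012     ]
(array([ 0.5684452 , -0.24010503,  0.040397  ]), np.float64(0.019035551258801346)) [ 0.56693234 -0.22586767  0.012     ] [ 0.57588256 -0.26756373  0.012     ]
(array([ 0.57351486, -0.25304626, -0.01315107]), np.float64(0.02472286366251653)) [ 0.57180922 -0.2674113   0.012     ] [ 0.56972065 -0.22664227  0.012     ]
12 279.8666666666667 278.63703703703703
[ 0.57004044 -0.25199031  0.012     ]
30 365.93898305084747 178.92881355932204
[ 0.57816468 -0.24757215  0.012     ]
```

The two keepers triangulate to 180 mm apart at about the right heights, so the rail yaw is about 0.08. The seat comes out near (0.609, 0.143) and the dock near (0.571, -0.246). I'll refine both with the wrist camera, starting with IK and the view over the dock.

```bash
cat >> h.py <<'E'
from scipy.spatial.transform import Rotation as Ro
def down(yaw):  # tool x at yaw from world x, tool z down
    c,s=np.cos(yaw),np.sin(yaw)
    return Ro.from_matrix(np.array([[c,s,0],[s,-c,0],[0,0,-1.]])).as_rotvec()
E
python3 - <<'E'
from h import *
for y in (.08,.08+np.pi):
  for p in ([.61,.143,.235],[.5,.135,.33],[.571,-.246,.16],[.571,-.246,.34],[.60,.12,.36]):
    q=bot.inverse_kinematics(p,down(y)); print(y,p,None if q is None else np.round(q,2))
E
```

```text
0.08 [0.61, 0.143, 0.235] [ 0.04  0.28  1.42 -0.    1.45 -0.04]
0.08 [0.5, 0.135, 0.33] [ 0.03 -0.04  1.58 -0.    1.6  -0.05]
0.08 [0.571, -0.246, 0.16] [-0.6   0.32  1.51 -0.    1.31 -0.68]
0.08 [0.571, -0.246, 0.34] [-0.6   0.23  1.27 -0.    1.64 -0.68]
0.08 [0.6, 0.12, 0.36] [ 0.    0.21  1.26 -0.    1.67 -0.08]
3.221592653589793 [0.61, 0.143, 0.235] None
3.221592653589793 [0.5, 0.135, 0.33] None
3.221592653589793 [0.571, -0.246, 0.16] [-0.6   0.32  1.51 -0.    1.31  2.46]
3.221592653589793 [0.571, -0.246, 0.34] [-0.6   0.23  1.27 -0.    1.64  2.46]
3.221592653589793 [0.6, 0.12, 0.36] None
```

```bash
python3 - <<'E'
from h import *
bot.goto([.571,-.18,.33],down(.1)); print(bot.current_clock())
c=bot.read_camera("wrist");np.save("wd.npy",c,allow_pickle=True);cv2.imwrite("pics/wd.png",c["pixels"])
print(proj(c,[[.571,-.246,.012]]))
bot.goto([.60,.20,.35],down(.08)); print(bot.current_clock())
c=bot.read_camera("wrist");np.save("wr.npy",c,allow_pickle=True);cv2.imwrite("pics/wr.png",c["pixels"])
print(proj(c,[[.609,.143,.235]]),bot.current_ee_pos(),bot.current_contact_force())
E
```

```text
2.5667
[[314.21575241 196.72530417]]
4.0417
[[320.85615667 242.20718702]] [0.60035705 0.19861037 0.3498639 ] [-1.08843355 -0.40313741 -0.13114063]
```

View pics/wd.png

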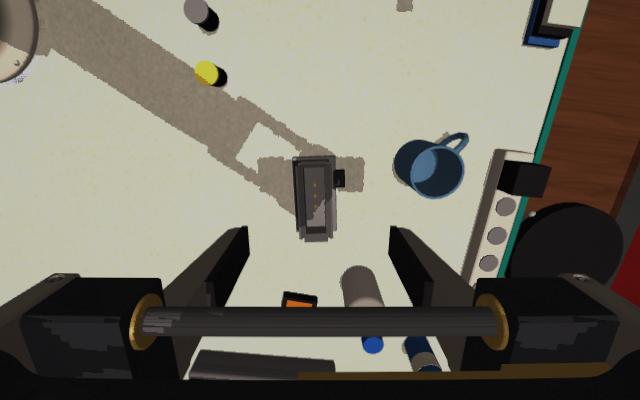

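View pics/wr.png

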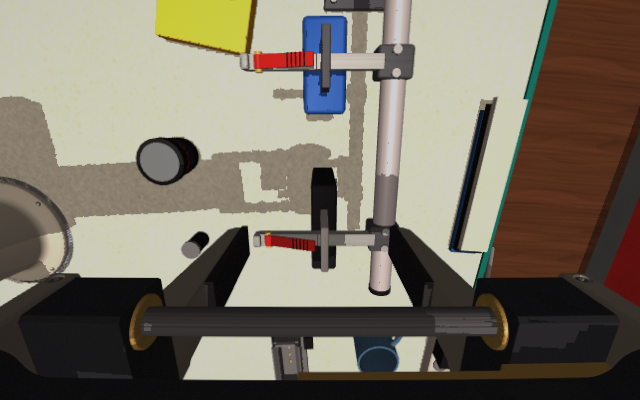

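The wrist view of the dock shows gold contacts at about (315,190), against a prediction of (314,197). The wrist view of the rail shows the right keeper at 265–315, row 240, the tab at x≈324, and the seat predicted at (321,242). I'll zoom in on both.

```bash
python3 - <<'E'
import numpy as np,cv2
a=np.load("wd.npy",allow_pickle=True).item()["pixels"][145:250,280:355]
b=np.load("wr.npy",allow_pickle=True).item()["pixels"][160:300,245:395]
cv2.imwrite("pics/wdz.png",cv2.resize(np.clip(a.astype(float)*1.6,0,255).astype(np.uint8),None,fx=5.5,fy=5.5,interpolation=cv2.INTER_CUBIC))
cv2.imwrite("pics/wrz.png",cv2.resize(b,None,fx=4,fy=4,interpolation=cv2.INTER_CUBIC))
E
```

```text
(no output)
```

View pics/wdz.png

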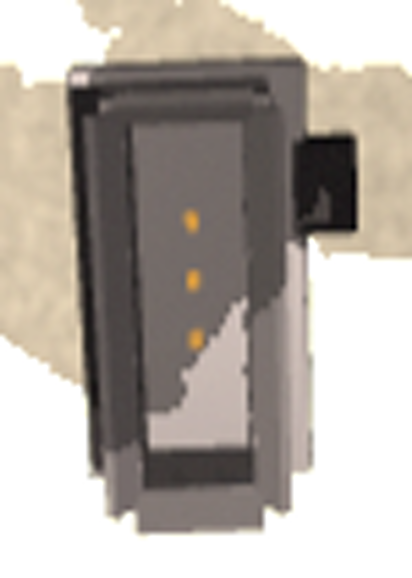

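View pics/wrz.png

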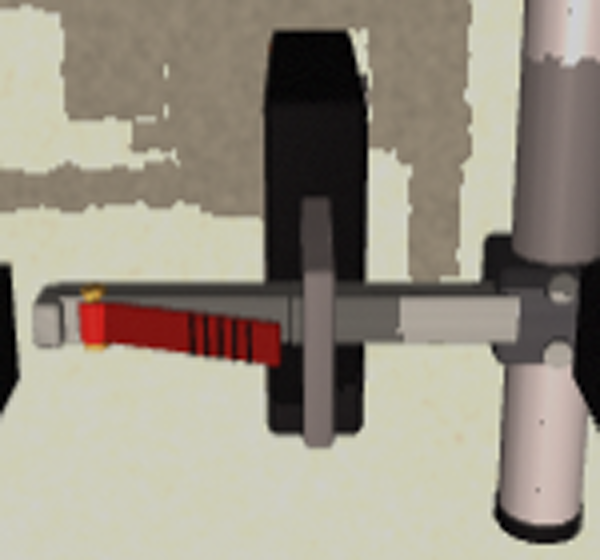

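```bash
python3 - <<'E'
from h import *
d=np.load("wd.npy",allow_pickle=True).item();r=np.load("wr.npy",allow_pickle=True).item()
f=lambda u,v:(280+(u+.5)/5.5-.5,145+(v+.5)/5.5-.5)
g=lambda u,v:(245+(u+.5)/4-.5,160+(v+.5)/4-.5)
for p in [(191,221),(193,281),(196,340),(132,122),(245,122),(148,450),(252,450)]: print("dock",p,plane(d,*f(*p),.012).round(4))
for n,p,z in [("tab top+y",(317,271),.2585),("tab top-y",(318,444),.2585),("tabtop L",(304,330),.2585),("tabtop R",(332,330),.2585),("keep free",(280,343),.2495),("keep free a",(280,322),.2495),("keep free b",(279,365),.2495),("hinge",(93,325),.2345),("nose tip",(34,325),.238),("bar a",(450,296),.2345),("bar b",(450,341),.2345),("bar a2",(380,296),.2345),("bar b2",(380,341),.2345),("boomend L",(497,510),.2225),("boomend R",(580,515),.2225)]: print(n,plane(r,*g(*p),z).round(4))
# left hook in full image: keeper free end, nose
for n,p,z in [("L keep free",(313.5,59),.2495),("Lnose",(240,61.5),.238),("Lbar",(365,61.5),.235),("Ltab+y",(325.5,27),.259),("Ltab-y",(326,91),.259),("clampL",(378,62),.235)]: print(n,plane(r,*p,z).round(4))
E
```

```text
dock (191, 221) [ 0.5691 -0.224   0.012 ]
dock (193, 281) [ 0.5716 -0.244   0.012 ]
dock (196, 340) [ 0.5745 -0.264   0.012 ]
dock (132, 122) [ 0.5476 -0.1938  0.012 ]
dock (245, 122) [ 0.5831 -0.1903  0.012 ]
dock (148, 450) [ 0.5622 -0.3044  0.012 ]
dock (252, 450) [ 0.5969 -0.301   0.012 ]
tab top+y [0.6096 0.1706 0.2585]
tab top-y [0.6139 0.1222 0.2585]
tabtop L [0.6077 0.1544 0.2585]
tabtop R [0.6147 0.1549 0.2585]
keep free [0.6021 0.1458 0.2495]
keep free a [0.6017 0.1518 0.2495]
keep free b [0.6023 0.1395 0.2495]
hinge [0.5509 0.1398 0.2345]
nose tip [0.5354 0.1403 0.238 ]
bar a [0.6476 0.156  0.2345]
bar b [0.6492 0.1426 0.2345]
bar a2 [0.6286 0.1546 0.2345]
bar b2 [0.6299 0.1411 0.2345]
boomend L [0.6722 0.0821 0.2225]
boomend R [0.6975 0.0822 0.2225]
L keep free [0.588  0.3235 0.2495]
Lnose [0.5211 0.3182 0.238 ]
Lbar [0.6349 0.3275 0.235 ]
Ltab+y [0.5963 0.3468 0.259 ]
Ltab-y [0.6009 0.2975 0.259 ]
clampL [0.6469 0.328  0.235 ]
```

Wrist estimates: tab centre (0.612,0.146), bar line and nose consistent with a seat at (0.611,0.1455) and yaw 0.082. The dock comes out at (0.5715,-0.245), yaw 0.13. Next I'll hover over the web and check.

```bash
python3 - <<'E'
from h import *
bot.goto([.611,.1455,.31],down(.082)); bot.set_gripper(.2,30)
bot.line_to([.611,.1455,.272],max_speed=.08); bot.hold(.3)
print(bot.current_clock(),bot.current_ee_pos(),bot.current_contact_force(),bot.current_opening())
for n in ("wrist","side","scene"):
    c=bot.read_camera(n);p=c["pixels"];cv2.imwrite(f"pics/hov_{n}.png",p if n=="wrist" else cv2.resize(p[150:270,210:330] if n=="side" else p[90:220,300:430],None,fx=5,fy=5,interpolation=cv2.INTER_CUBIC))
print([bot.current_contact_force().round(2).tolist() for _ in range(3)])
E
```

```text
6.5417 [0.61124257 0.14550143 0.27253754] [ 0.54187082 -0.24738108  0.15715104] 0.19743566863069406
[[0.92, 0.35, 0.26], [0.92, 0.35, 0.26], [0.92, 0.35, 0.26]]
```

View pics/hov_wrist.png

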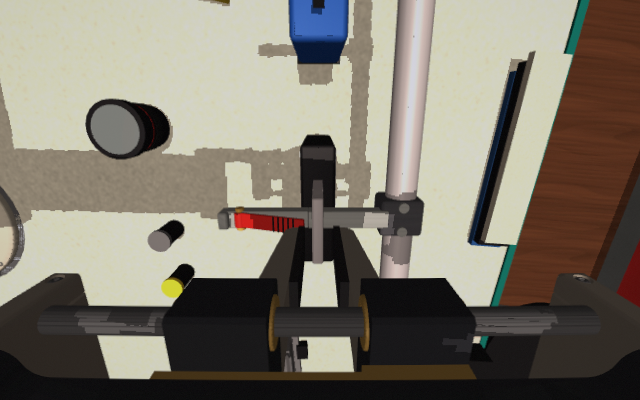

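View pics/hov_side.png

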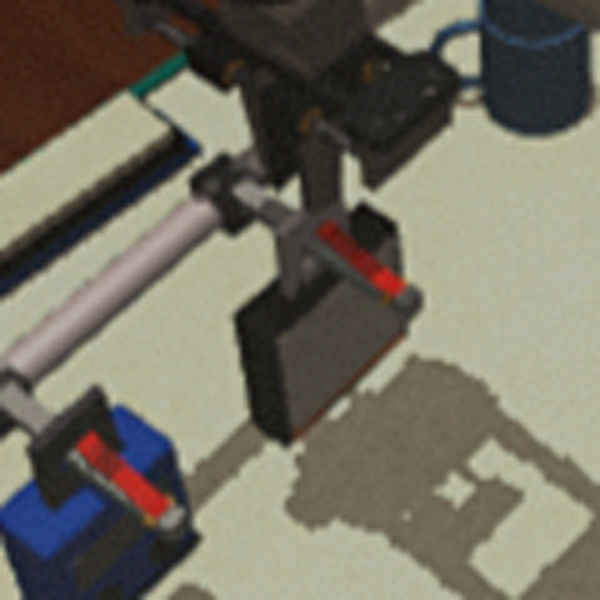

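View pics/hov_scene.png

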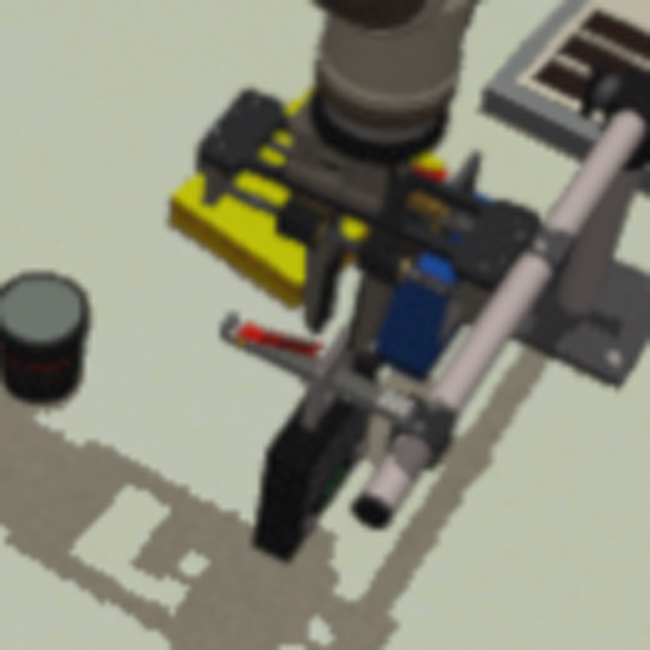

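```bash
python3 - <<'E'
from h import *
c=bot.read_camera("wrist");p=c["pixels"][170:280,260:390];cv2.imwrite("pics/hz.png",cv2.resize(p,None,fx=6,fy=6,interpolation=cv2.INTER_CUBIC))
cx=np.cos(.082);sx=np.sin(.082);P=np.array(bot.current_ee_pos());X=np.array([cx,sx,0]);Y=np.array([-sx,cx,0])
print(proj(c,[P-9*1e-3*X+.01*Y,P+9e-3*X+.01*Y,P, [.611,.1455,.2585]]))
E
```

```text
[[301.86174626 226.90586442]
 [329.79862338 226.87632917]
 [315.88306359 241.06331183]
 [315.95101843 232.55287103]]
```

View pics/hz.png

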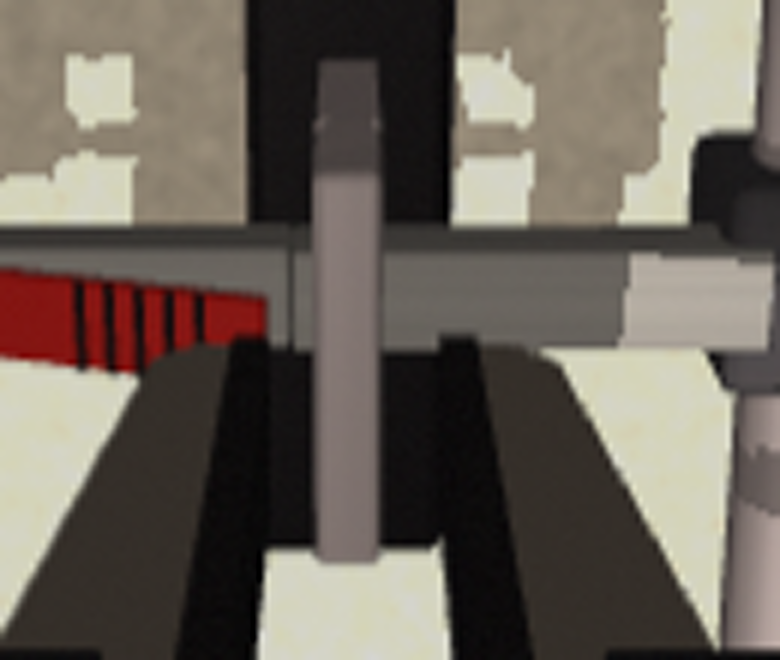

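Fingers and tab are within about 1 mm: image centres are 319.2 for the fingers and 317.8 for the tab. The front finger overlaps the keeper's free end. I'll shift by (-0.8, +0.8) mm, narrow the gap slightly, and press down in force-guarded steps.

```bash
python3 - <<'E'
from h import *
x,y=.6102,.1463
bot.set_gripper(.178,30)
bot.line_to([x,y,.262],max_speed=.06);bot.hold(.2)
b=np.array(bot.current_contact_force());print("base",b)
z=.262
while z>.222:
    st=.0025 if z>.236 else .001
    z-=st; bot.line_to([x,y,z],max_speed=.03)
    f=np.array(bot.current_contact_force())-b
    p=bot.current_ee_pos();print(round(z,4),p.round(4)[2],f.round(2))
    if f[2]>10.5: break
bot.hold(.2);print(bot.current_clock(),bot.current_ee_pos(),np.array(bot.current_contact_force())-b)
for n in ("wrist","side"):
    c=bot.read_camera(n);q=c["pixels"];cv2.imwrite(f"pics/pr_{n}.png",cv2.resize(q[170:290,250:390] if n=="wrist" else q[150:270,210:330],None,fx=5,fy=5,interpolation=cv2.INTER_CUBIC))
np.save("base.npy",b)
E
```

```text
base [-0.43238867  0.12193264  0.60087548]
0.2595 0.2593 [ 0.63 -0.36 -0.27]
0.257 0.2567 [-0.52  0.2  -0.28]
0.2545 0.2542 [ 0.32 -0.54 -0.44]
0.252 0.2518 [ 0.85 -0.4  -0.65]
0.2495 0.2496 [ 0.15 -0.7  -0.37]
0.247 0.2475 [-0.36  0.24  2.68]
0.2445 0.2451 [ 0.64 -0.64  4.2 ]
0.242 0.243 [ 2.08 -0.98  5.1 ]
0.2395 0.2408 [ 2.32 -0.27  5.81]
0.237 0.2387 [ 3.67 -0.12  6.85]
0.2345 0.2366 [3.97 0.38 6.82]
0.2335 0.2358 [ 4.01 -0.24  6.88]
0.2325 0.2349 [ 4.15 -1.02  8.21]
0.2315 0.234 [ 4.5  -0.24  8.61]
0.2305 0.2331 [ 4.92 -0.36  8.15]
0.2295 0.2323 [4.48 0.63 7.38]
0.2285 0.2313 [3.82 0.04 9.03]
0.2275 0.2304 [5.1  0.14 8.89]
0.2265 0.2295 [5.17 0.32 9.38]
0.2255 0.2287 [ 5.13  0.27 10.28]
0.2245 0.2279 [ 4.8  -0.62 10.52]
12.95 [0.61299761 0.14636036 0.22792248] [ 4.37231715 -0.40151595 11.04668421]
```

View pics/pr_wrist.png

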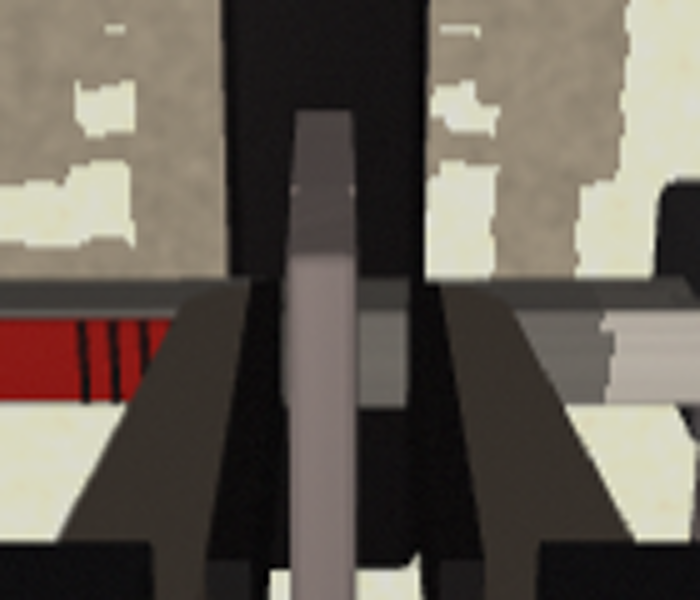

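View pics/pr_side.png

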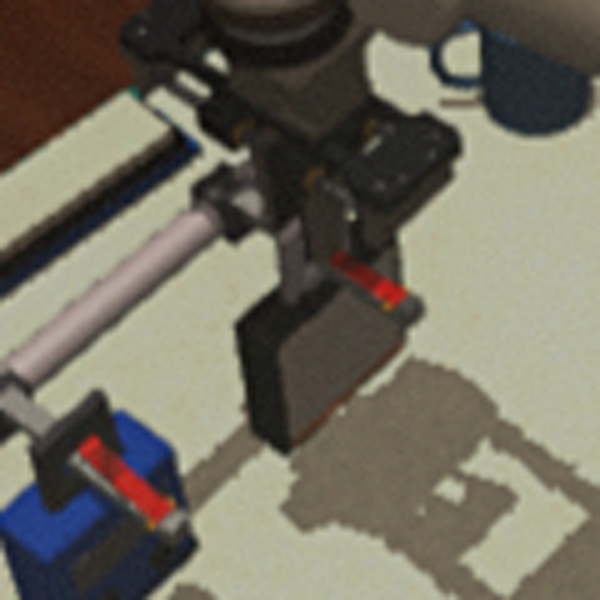

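The keeper now lies parallel to the bar in the wrist view, with fz≈11 N. The arm's compliance has let the fingers drift 2.8 mm to +x. I'll recentre, press slightly more, then grip.

```bash
python3 - <<'E'
from h import *
b=np.load("base.npy")
def rd(s): print(s,bot.current_clock(),bot.current_ee_pos().round(4),(np.array(bot.current_contact_force())-b).round(2),round(bot.current_opening(),3))
bot.line_to([.6085,.1463,.2238],max_speed=.03);bot.hold(.1);rd("rec")
bot.line_to([.6085,.1463,.2228],max_speed=.03);bot.hold(.1);rd("press")
bot.set_gripper(0.0,40);bot.hold(.3);rd("grip")
for n in ("wrist","side"):
    c=bot.read_camera(n);q=c["pixels"];cv2.imwrite(f"pics/gr_{n}.png",cv2.resize(q[170:290,250:390] if n=="wrist" else q[150:270,210:330],None,fx=5,fy=5,interpolation=cv2.INTER_CUBIC))
E
```

```text
rec 13.4 [0.6121 0.1464 0.2277] [ 6.34  1.06 10.99] 0.179
press 13.75 [0.6121 0.1463 0.227 ] [ 5.06 -0.31 12.19] 0.177
grip 14.3417 [0.6094 0.1462 0.226 ] [-2.15 -1.14 13.84] 0.085
```

View pics/gr_wrist.png

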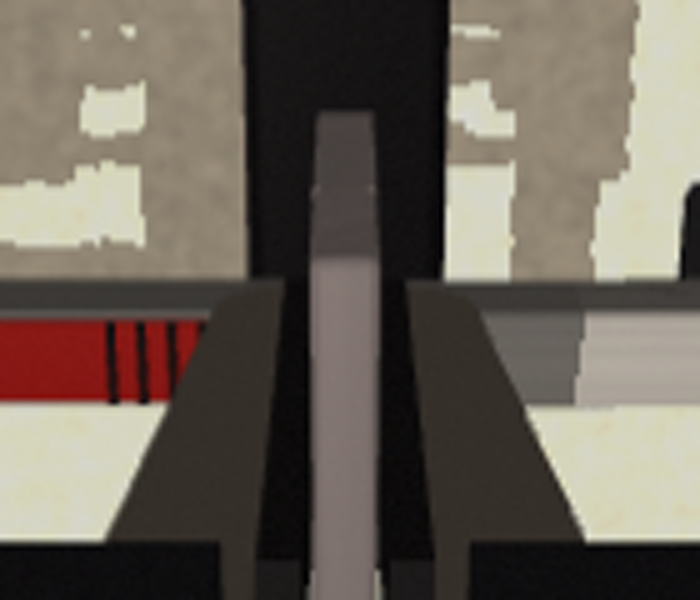

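View pics/gr_side.png

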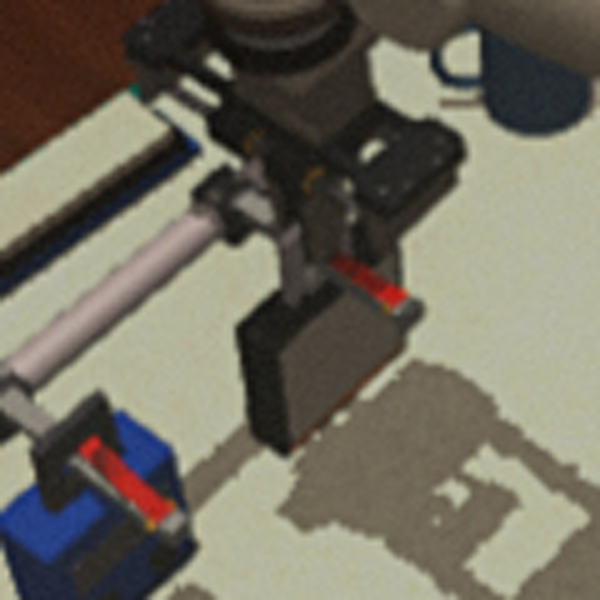

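The web is gripped (opening 7.8 mm) and the keeper is flush, with z=0.226 at 13.8 N. That puts the unloaded bar at about 0.236 to 0.2385. Now I'll draw out slowly with force regulation.

```bash
python3 - <<'E'
from h import *
b=np.load("base.npy")
X=np.array([np.cos(.082),np.sin(.082),0])
c0=np.array([.6094,.1463,0]); z=.2228
s=0;xo=0
def F(): return np.mean([np.array(bot.current_contact_force())-b for _ in range(1)],axis=0)
for i in range(3):
    z+=.001;bot.line_to([c0[0],c0[1],z],max_speed=.03)
bot.hold(.1);print("relax",bot.current_ee_pos().round(4),F().round(2))
while s<.042:
    s+=.003; p=c0-s*X
    f=F(); z+=np.clip((f[2]-8.5)*.0004,-.0003,.0012)
    bot.line_to([p[0],p[1],z],max_speed=.03)
    f=F();P=np.array(bot.current_ee_pos())
    print(round(s,3),"act s",round(float(-(P-c0)@X),4),"z",round(z,4),P[2].round(4),f.round(2),"h",round((P[2]-(.2386-.0007*(f[2]+3.5)))*1e3,1))
    if abs(f[0])>11 or f[2]>16 or f[2]<-8: print("STOP");break
bot.hold(.1);print(bot.current_clock(),F())
print(z,s)
for n in ("wrist","side"):
    c=bot.read_camera(n);q=c["pixels"];cv2.imwrite(f"pics/dr_{n}.png",cv2.resize(q[150:290,230:390] if n=="wrist" else q[150:270,210:330],None,fx=5,fy=5,interpolation=cv2.INTER_CUBIC)[:600])
E
```

```text
relax [0.6094 0.1463 0.2278] [-3.32 -1.62 10.2 ]
0.003 act s 0.0007 z 0.2265 0.2293 [4.59 0.09 8.93] h -0.6
0.006 act s 0.0028 z 0.2267 0.2297 [6.56 0.27 7.57] h -1.1
0.009 act s 0.0057 z 0.2264 0.2295 [ 6.04 -0.23  7.55] h -1.4
0.012 act s 0.0087 z 0.2261 0.2293 [ 6.63 -0.33  7.99] h -1.3
0.015 act s 0.0116 z 0.2258 0.2291 [6.22 0.38 7.77] h -1.6
0.018 act s 0.0145 z 0.2256 0.2289 [ 7.56 -0.09  9.23] h -0.7
0.021 act s 0.0175 z 0.2258 0.2292 [ 6.66 -0.77  8.78] h -0.8
0.024 act s 0.0205 z 0.226 0.2293 [6.7  1.   8.82] h -0.7
0.027 act s 0.0235 z 0.2261 0.2295 [ 6.66 -0.14  7.77] h -1.2
0.03 act s 0.0263 z 0.2258 0.2293 [6.81 0.36 8.94] h -0.6
0.033 act s 0.0292 z 0.226 0.2296 [6.09 0.09 9.54] h 0.1
0.036 act s 0.0319 z 0.2264 0.2301 [ 7.75 -0.37  9.36] h 0.5
0.039 act s 0.0345 z 0.2267 0.2307 [ 9.02 -0.36  9.15] h 1.0
0.042 act s 0.0373 z 0.227 0.2311 [ 8.77 -0.7   9.51] h 1.6
18.8917 [7.46475451 0.16858868 9.95307075]
0.22699081238969854 0.042
```

View pics/dr_wrist.png

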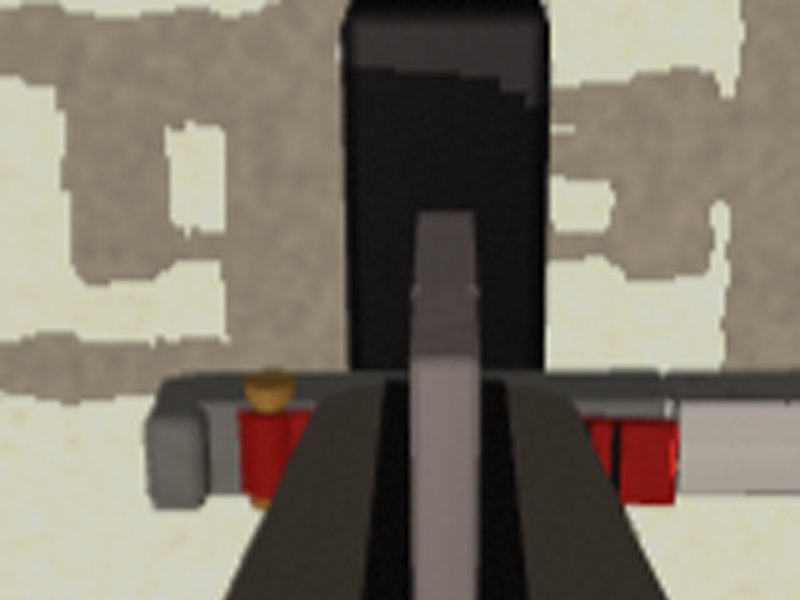

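View pics/dr_side.png

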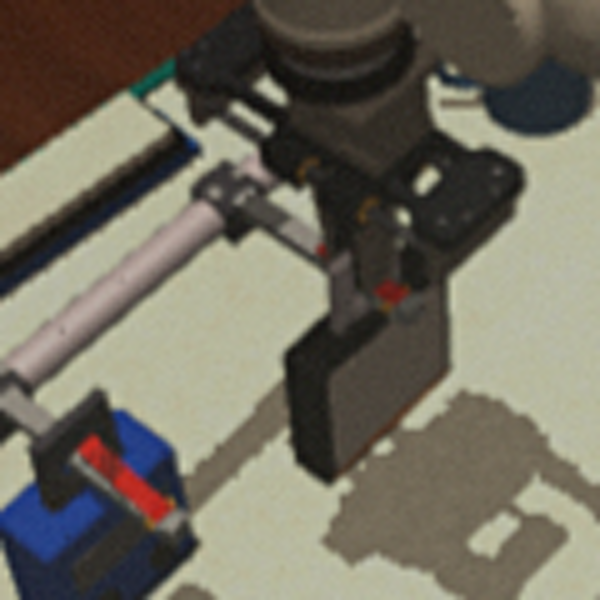

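Mid-draw, the web is at x≈445 in the crop and the nose face at 205. The keeper is held flat under both fingers and the forces are steady. Now I'll lift gradually to clear the nose.

```bash
python3 - <<'E'
from h import *
b=np.load("base.npy")
X=np.array([np.cos(.082),np.sin(.082),0])
c0=np.array([.6094,.1463,0]); z=.2270;s=.042
F=lambda:np.array(bot.current_contact_force())-b
for i in range(22):
    z+=.001; p=c0-s*X
    bot.line_to([p[0],p[1],z],max_speed=.03)
    f=F();P=np.array(bot.current_ee_pos());h=(P[2]-(.2386-.0007*(f[2]+3.5)))*1e3
    print("act s",round(float(-(P-c0)@X),4),"z",round(z,4),P[2].round(4),f.round(2),"h",round(h,1))
    if f[2]<-5 or h>6.3: break
bot.hold(.15);print(bot.current_clock(),F(),bot.current_ee_pos())
for n in ("wrist","side"):
    c=bot.read_camera(n);q=c["pixels"];cv2.imwrite(f"pics/li_{n}.png",cv2.resize(q[150:290,230:390] if n=="wrist" else q[150:270,210:330],None,fx=5,fy=5,interpolation=cv2.INTER_CUBIC)[:600])
E
```

```text
act s 0.0376 z 0.228 0.2318 [7.86 0.43 9.11] h 2.0
act s 0.0378 z 0.229 0.2326 [ 8.28 -0.08  8.34] h 2.3
act s 0.0381 z 0.23 0.2333 [ 8.18 -0.53  8.02] h 2.8
act s 0.0383 z 0.231 0.2341 [ 7.28 -0.44  7.66] h 3.3
act s 0.0386 z 0.232 0.2349 [ 6.8  -0.75  7.59] h 4.0
act s 0.0388 z 0.233 0.2357 [ 6.41 -0.04  6.66] h 4.2
act s 0.0391 z 0.234 0.2364 [6.59 0.43 5.83] h 4.3
act s 0.0394 z 0.235 0.2372 [ 5.71 -1.37  5.52] h 4.9
act s 0.0396 z 0.236 0.2379 [ 5.24 -0.42  5.83] h 5.8
act s 0.0399 z 0.237 0.2387 [4.53 0.34 5.45] h 6.3
21.6417 [ 4.29615368 -0.6580912   5.08036394] [0.5696784  0.14285874 0.2386405 ]
```

View pics/li_wrist.png

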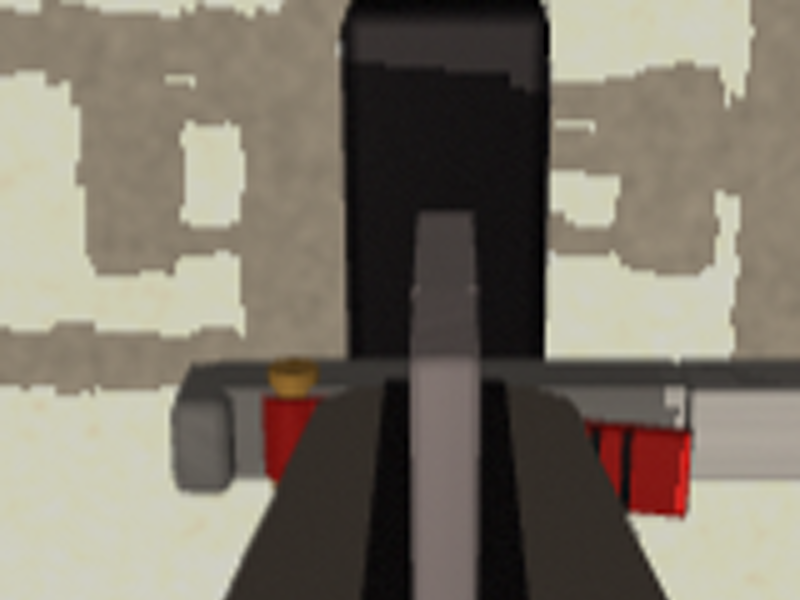

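View pics/li_side.png

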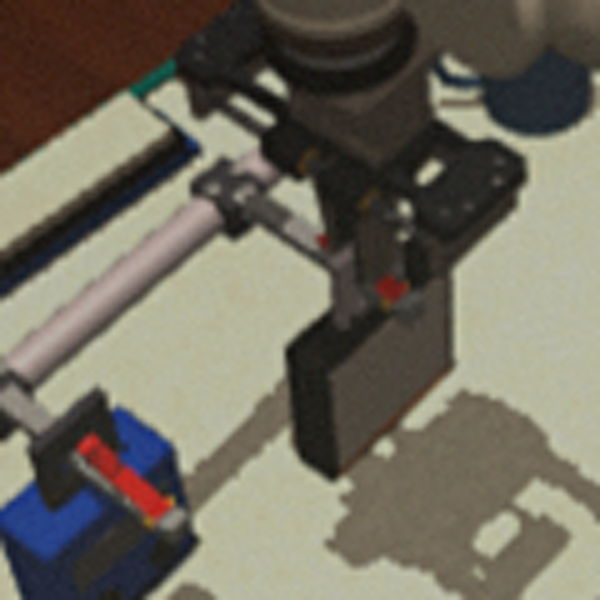

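```bash
python3 - <<'E'
from h import *
b=np.load("base.npy")
X=np.array([np.cos(.082),np.sin(.082),0])
c0=np.array([.6094,.1463,0]); z=.2370;s=.042
F=lambda:np.array(bot.current_contact_force())-b
f=F()
while s<.100:
    s+=.003; p=c0-s*X
    P=np.array(bot.current_ee_pos());h=(P[2]-(.2386-.0007*(f[2]+3.5)))*1e3
    z+=np.clip((6.5-h)*.0006,-.001,.0012)
    bot.line_to([p[0],p[1],z],max_speed=.035)
    f=F();P=np.array(bot.current_ee_pos());h=(P[2]-(.2386-.0007*(f[2]+3.5)))*1e3
    print(round(s,3),"act s",round(float(-(P-c0)@X),4),"z",round(z,4),P[2].round(4),f.round(2),"h",round(h,1))
    if abs(f[0])>9.5 or f[2]<-6.5: print("STOP");break
bot.hold(.15);print(bot.current_clock(),F(),bot.current_ee_pos(),z,s)
for n in ("wrist","side"):
    c=bot.read_camera(n);q=c["pixels"];cv2.imwrite(f"pics/ou_{n}.png",cv2.resize(q[150:290,230:390] if n=="wrist" else q[150:270,210:330],None,fx=5,fy=5,interpolation=cv2.INTER_CUBIC)[:600])
E
```

```text
0.045 act s 0.0433 z 0.2372 0.2386 [3.98 0.3  5.23] h 6.1
0.048 act s 0.0466 z 0.2374 0.2387 [ 3.22 -0.26  5.24] h 6.2
0.051 act s 0.0502 z 0.2376 0.2382 [4.04 0.15 2.96] h 4.1
0.054 act s 0.0546 z 0.2388 0.2383 [ 2.55 -0.13  1.64] h 3.3
0.057 act s 0.0581 z 0.24 0.2391 [-0.27 -1.15 -0.09] h 2.8
0.06 act s 0.061 z 0.2412 0.2404 [-1.01 -0.74 -2.34] h 2.6
0.063 act s 0.0637 z 0.2424 0.2418 [ 0.72 -0.04 -4.11] h 2.7
0.066 act s 0.0662 z 0.2436 0.2434 [ 0.78 -0.21 -4.68] h 4.0
0.069 act s 0.0691 z 0.2448 0.2449 [ 0.36 -0.05 -5.05] h 5.2
0.072 act s 0.0721 z 0.2456 0.2457 [ 0.69 -0.14 -4.78] h 6.2
0.075 act s 0.0751 z 0.2458 0.2458 [ 1.18 -0.87 -4.3 ] h 6.6
0.078 act s 0.0782 z 0.2457 0.2457 [ 0.46 -0.31 -4.58] h 6.3
0.081 act s 0.0811 z 0.2458 0.2458 [ 0.25  0.36 -5.2 ] h 6.1
0.084 act s 0.0841 z 0.2461 0.2461 [ 0.05  0.89 -3.58] h 7.5
0.087 act s 0.0872 z 0.2455 0.2454 [-0.08  0.66 -5.88] h 5.1
0.09 act s 0.0901 z 0.2463 0.2464 [-0.07 -0.66 -4.43] h 7.2
0.093 act s 0.0932 z 0.2459 0.2459 [ 0.31  0.02 -5.1 ] h 6.1
0.096 act s 0.0961 z 0.2461 0.2462 [-0.13 -0.59 -4.43] h 6.9
0.099 act s 0.0991 z 0.2459 0.2459 [ 1.31  0.19 -4.43] h 6.6
0.102 act s 0.1021 z 0.2458 0.2458 [ 0.83  0.73 -4.68] h 6.4
26.8917 [ 0.04229831  0.12246104 -5.2986654 ] [0.50778232 0.13792735 0.24581656] 0.245816638084408 0.10200000000000005
```

View pics/ou_wrist.png

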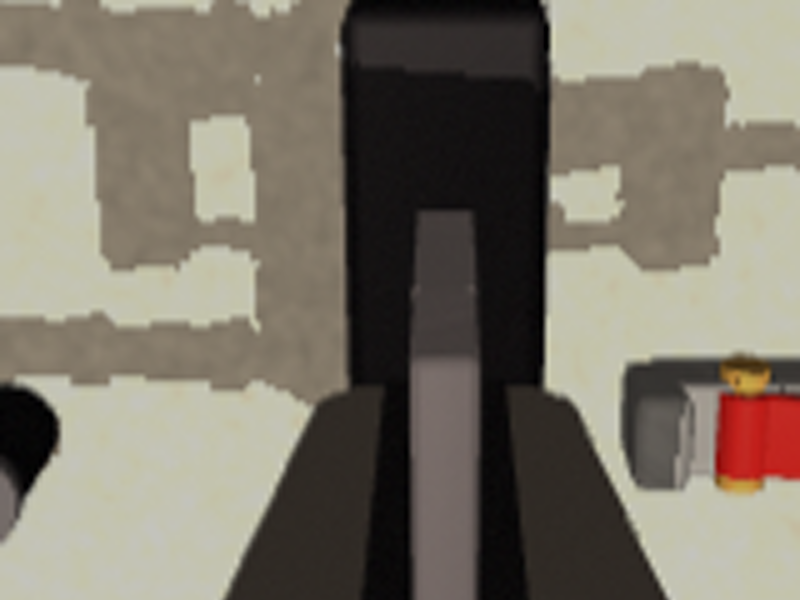

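View pics/ou_side.png

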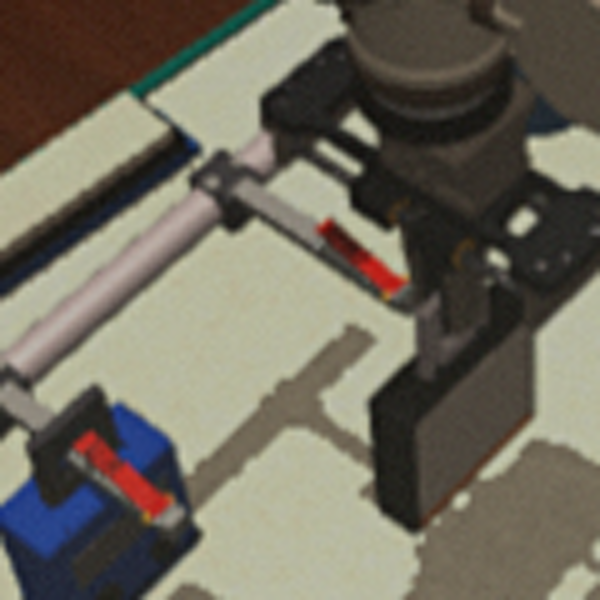

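The light is off the hook and both keepers are up (side view). The load is about 4.7 N. Now I'll carry it to hover over the dock and look from scene and side.

```bash
python3 - <<'E'
from h import *
bot.line_to([.46,.134,.27],max_speed=.1)
bot.goto([.47,0,.34],down(.1))
bot.goto([.570,-.2445,.30],down(.13))
bot.line_to([.570,-.2445,.235],max_speed=.08);bot.hold(.3)
print(bot.current_clock(),bot.current_ee_pos(),bot.current_tool_rot(),bot.current_contact_force(),bot.current_opening())
P=np.array(bot.current_ee_pos());a=.13;X=np.array([np.cos(a),np.sin(a),0]);Y=np.array([-np.sin(a),np.cos(a),0]);Z=np.array([0,0,1])
pts=[P-.141*Z+sx*.015*X+sy*.055*Y for sx in(-1,1) for sy in (-1,1)]
for n,(x,y) in dict(scene=(240,190),side=(310,100)).items():
    c=bot.read_camera(n);np.save(f"hd_{n}.npy",c,allow_pickle=True)
    q=c["pixels"][y:y+120,x:x+120];q=np.clip(q.astype(float)*1.5,0,255).astype(np.uint8)
    cv2.imwrite(f"pics/hd_{n}.png",cv2.resize(q,None,fx=5,fy=5,interpolation=cv2.INTER_CUBIC))
    print(n,((proj(c,pts)-[x,y]+.5)*5).round(0).tolist())
c=bot.read_camera("wrist");cv2.imwrite("pics/hd_wrist.png",c["pixels"])
E
```

```text
30.6333 [ 0.57014812 -0.24462951  0.23542455] [3.13453473e+00 2.04020745e-01 8.61966401e-04] [-0.98426    -0.02267757 -3.70035701] 0.0849258871770137
scene [[130.0, 446.0], [228.0, 302.0], [172.0, 470.0], [269.0, 324.0]]
side [[359.0, 287.0], [272.0, 384.0], [322.0, 269.0], [234.0, 364.0]]
```

View pics/hd_scene.png

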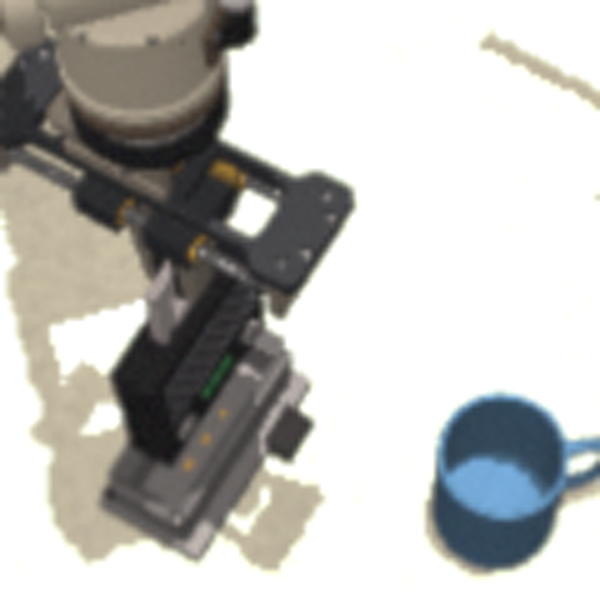

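View pics/hd_side.png

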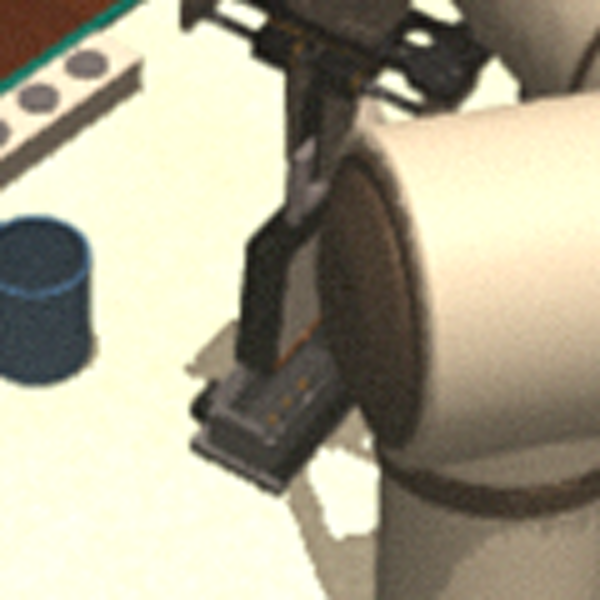

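View pics/hd_wrist.png

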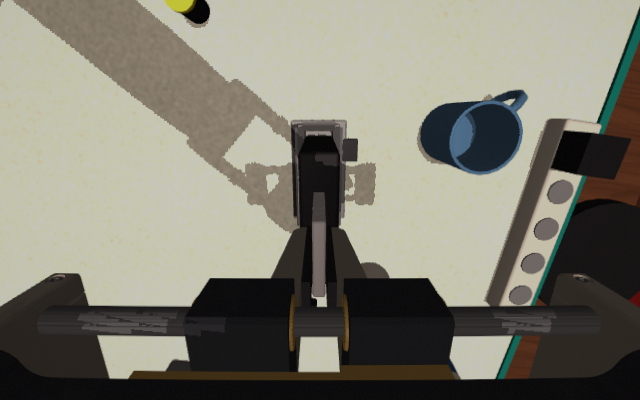

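```bash
python3 - <<'E'
import cv2,numpy as np
q=cv2.imread("pics/hd_wrist.png")[110:250,260:380].astype(float)
cv2.imwrite("pics/hdwz.png",cv2.resize(np.clip(q*1.8,0,255).astype(np.uint8),None,fx=4.2,fy=4.2,interpolation=cv2.INTER_CUBIC))
E
```

```text
(no output)
```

View pics/hdwz.png

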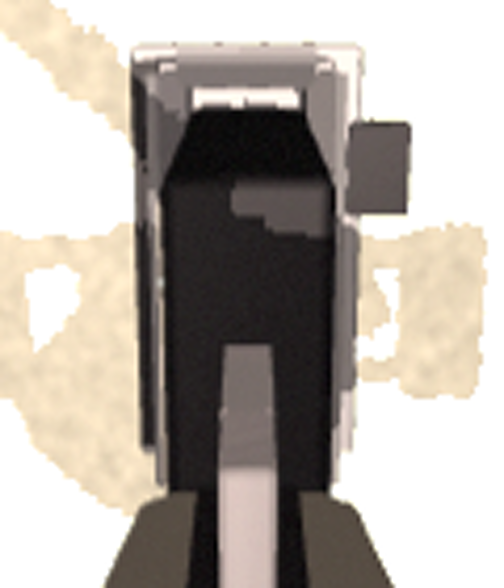

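In the wrist crop the light's lower end is centred at x≈248 and the pocket's end floor at ≈246.5, with yaw parallel, so they are aligned within about 1 mm. I'll lower with force guards.

```bash
python3 - <<'E'
from h import *
x,y=.570,-.2446
bot.line_to([x,y,.204],max_speed=.06);bot.hold(.2)
b=np.mean([bot.current_contact_force()],axis=0);np.save("base2.npy",b);print(b)
z=.204
while z>.146:
    z-=.002 if z>.160 else .001
    bot.line_to([x,y,z],max_speed=.03)
    f=np.array(bot.current_contact_force())-b;P=bot.current_ee_pos()
    print(round(z,4),P.round(4),f.round(2))
    if f[2]>4.5 or np.hypot(f[0],f[1])>6: print("contact");break
bot.hold(.1);print(bot.current_clock(),bot.current_ee_pos(),np.array(bot.current_contact_force())-b)
E
```

```text
[-0.50148199 -1.62075385 -4.02949464]
0.202 [ 0.5699 -0.2445  0.2019] [0.91 1.79 0.02]
0.2 [ 0.5699 -0.2445  0.1997] [ 0.5   1.16 -0.15]
0.198 [ 0.5699 -0.2445  0.1978] [ 0.76  1.   -0.46]
0.196 [ 0.5699 -0.2445  0.1958] [0.45 1.1  0.04]
0.194 [ 0.5699 -0.2445  0.1938] [ 0.49  1.66 -0.5 ]
0.192 [ 0.5699 -0.2445  0.1918] [ 1.01  2.27 -0.5 ]
0.19 [ 0.5699 -0.2445  0.1898] [-0.09  1.37 -0.  ]
0.188 [ 0.5699 -0.2445  0.1878] [ 0.61  2.37 -0.5 ]
0.186 [ 0.5699 -0.2445  0.1858] [ 0.48  1.94 -0.53]
0.184 [ 0.5699 -0.2445  0.1838] [0.31 0.92 0.19]
0.182 [ 0.5699 -0.2445  0.1818] [ 0.03  1.23 -0.21]
0.18 [ 0.5699 -0.2445  0.1798] [0.57 1.88 0.3 ]
0.178 [ 0.5699 -0.2445  0.1778] [ 0.11  0.94 -0.74]
0.176 [ 0.5699 -0.2445  0.1758] [ 0.18  2.25 -0.33]
0.174 [ 0.5699 -0.2445  0.1738] [0.82 1.96 0.46]
0.172 [ 0.5699 -0.2445  0.1718] [ 0.37  1.48 -0.92]
0.17 [ 0.5699 -0.2445  0.1698] [ 0.44  1.2  -0.07]
0.168 [ 0.5699 -0.2445  0.1677] [0.63 1.49 0.11]
0.166 [ 0.5699 -0.2445  0.1658] [0.66 1.69 0.06]
0.164 [ 0.5699 -0.2445  0.1638] [-0.18  1.96 -0.25]
0.162 [ 0.5699 -0.2445  0.1618] [1.27 2.28 0.55]
0.16 [ 0.5699 -0.2445  0.1598] [ 1.5   1.18 -0.53]
0.159 [ 0.5699 -0.2446  0.1589] [ 0.81  1.94 -0.52]
0.158 [ 0.5699 -0.2446  0.1579] [-0.24  1.89 -0.63]
0.157 [ 0.5699 -0.2445  0.1569] [0.76 1.54 0.57]
0.156 [ 0.5699 -0.2445  0.1559] [ 0.46  1.67 -0.36]
0.155 [ 0.5699 -0.2445  0.1549] [-0.33  0.59 -0.43]
0.154 [ 0.5702 -0.2446  0.1547] [-0.18  2.81  5.8 ]
contact
38.75 [ 0.57029397 -0.24460998  0.15468001] [-0.75181593  4.46236214  6.06185653]
```

It seated at TCP z=0.1547 with a clean contact (5.8 N) and no side load. I'll ease off, release and retreat.

```bash
python3 - <<'E'
from h import *
x,y=.570,-.2446
bot.line_to([x,y,.1548],max_speed=.02);bot.hold(.1)
print(np.array(bot.current_contact_force())-np.load("base2.npy"))
bot.set_gripper(.35);bot.hold(.2)
print(bot.current_opening(),bot.current_contact_force())
bot.line_to([x,y,.19],max_speed=.05);bot.line_to([x,y,.30],max_speed=.12)
bot.goto([.45,-.10,.34],down(.1));bot.hold(.2)
print(bot.current_clock(),bot.current_contact_force())
for n,(u,v) in dict(scene=(240,190),side=(310,100)).items():
    c=bot.read_camera(n);q=c["pixels"][v:v+120,u:u+120]
    cv2.imwrite(f"pics/fin_{n}.png",cv2.resize(np.clip(q*1.5,0,255).astype(np.uint8),None,fx=5,fy=5,interpolation=cv2.INTER_CUBIC))
    cv2.imwrite(f"pics/finf_{n}.png",c["pixels"])
    a=.13;X=np.array([np.cos(a),np.sin(a),0]);Y=np.array([-np.sin(a),np.cos(a),0]);C=np.array([.570,-.2446,0])
    pts=[C+Y*s*.025+X*.0+[0,0,.177] for s in(-1,1)]+[C+X*sx*.015+Y*sy*.055+[0,0,.122] for sx in(-1,1) for sy in(-1,1)]
    print(n,((proj(c,pts)-[u,v]+.5)*5).round(0).tolist())
    k,l,s,ce=cv2.connectedComponentsWithStats(red(c))
    for i in range(1,k):
        if 20<s[i,4]<200: print(n,s[i],ce[i].round(1))
E
```

```text
[-0.12542302  2.79972714  1.87987058]
0.35131153296983886 [ 1.11446874 -0.02928458  0.01868703]
42.7417 [ 0.43512322 -0.10269589 -0.24613933]
scene [[167.0, 358.0], [214.0, 290.0], [125.0, 428.0], [225.0, 281.0], [168.0, 452.0], [267.0, 304.0]]
scene [265  24   8  14  46] [269.   30.1]
scene [374 121  15   5  24] [380.5 123.4]
scene [348 154  16   7  43] [355.1 157.1]
scene [630 364  10  36 197] [636. 387.]
side [[328.0, 216.0], [287.0, 260.0], [363.0, 259.0], [275.0, 356.0], [325.0, 240.0], [237.0, 336.0]]
side [274 194  17  15  72] [281.7 201.1]
side [225 236  19  17 101] [233.9 244.2]
```

View pics/fin_scene.png

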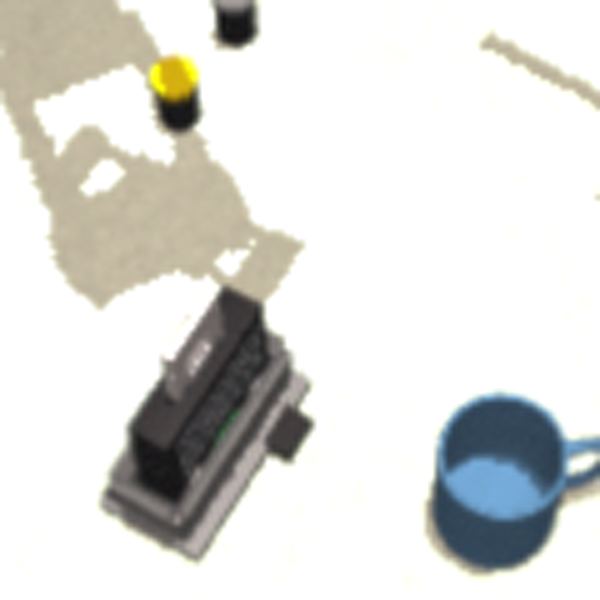

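View pics/fin_side.png

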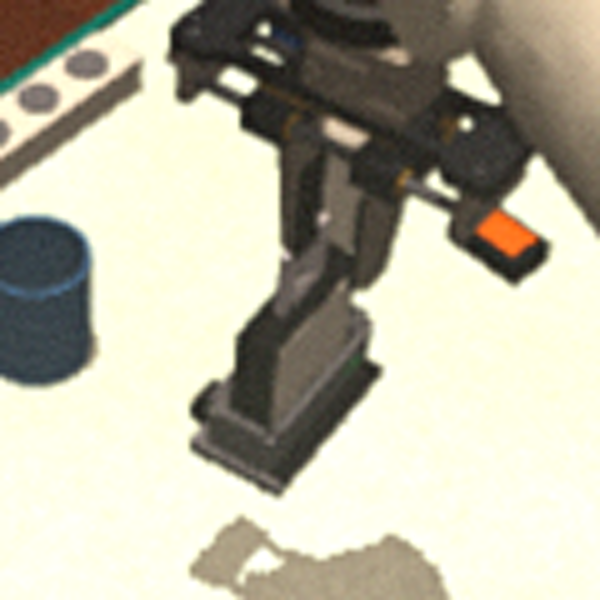

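View pics/finf_scene.png

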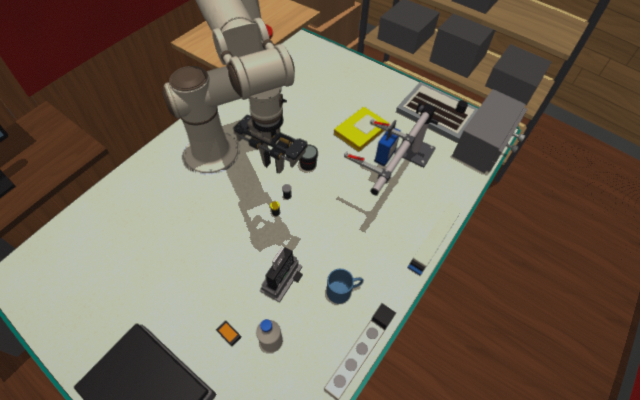

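```bash
python3 - <<'E'
from h import *
print(bot.current_clock(),bot.current_joint_vel());bot.job_done()
E
```

```text
42.8417 [ 0.00157598 -0.00927691  0.00227184  0.00229329  0.00221646 -0.00097542]
the job is handed in; nothing more can be done
```

The light is standing upright in the grey dock and released, and I handed the job in at about 43 s of the 72 s allowed. No verdict was reported, so what follows rests on my own readings and pictures.

- **Unhooking:** I pressed the right hook's keeper flush and gripped the web with the keeper held down. Then I drew the light out with the upward force mostly at 8–10 N, lifting it to pass the nose. The force on the tool peaked at about 14 N while gripping; that is the net reading on the tool, and I had no separate light-to-hook force.
- **Docking:** The light went in with no noticeable side load. It touched the dock floor at about 6 N, and I eased off before letting go.
- **Last checks:** In the final pictures the light is upright in the pocket, and both keepers are back at their starting image positions within about 1 pixel. The pack still hangs on its own hook, nothing else looks moved, and the arm is clear with about zero force on the tool.

**Disagreements:**
- **Dock position:** My dock centre estimates from the three cameras differed by about 3 mm.
- **Seating height:** The light stopped with the fingertips 1.7 mm higher than nominal. I put this down to how low the web sat in the grip, since in the final pictures the light appears slightly lower than predicted, not higher.

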